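# Slide the vent plate out over the end of the packing ledge

## Robot

A 6-joint arm with a two-finger parallel gripper is mounted at the origin on the work surface. World frame = base frame: x ahead of the robot, y to its left, z up, the work surface at z = 0. Lengths are in mm, angles in degrees, forces in N, time in s.
With the tool pointing down it reaches from about 350 to 725 mm from the base axis. Payload 4.3 kg.
Tool frame: the origin (TCP) lies at the very end of the fingers, on their centre line; the grasp point (between the pads) lies 19 mm behind it (ctrl.tcp_to_grasp is the distance from the TCP to the grasp point, in mm); z points along the fingers, y is the line along which they close (so a half turn about z gives the same grasp; the last joint's range is limited). The gripper opens to 85 mm and grips with 20 to 120 N. Pads are 22 mm wide; open, the fingers measure 114 mm over their backs; the gripper's body (76 mm by 85 mm) begins 54 mm behind the grasp point. The pads swing forward as they close: fully open they stand 13 mm farther back than shut.
Start: joints at [66.331, 21.618, 4.641, 73.018, 0, 83.68], TCP at [171.468, 548.877, 231.329] pointing down, gripper open.
Joint ranges: [-156.06, 156.06], [-48.1, 94.91], [-58.44, 69.94], [-101.28, 121.22], [-78.64, 73.56], [-180, 180]. Speed limits (degrees/s): [147.25, 147.25, 180, 180, 180, 180].

## Interface

Orientations are given as a 3x3 rotation matrix whose columns are the frame's x, y, z axes.
In Python, from station import ctrl gives the robot as it stands.
- The arm moves only by the tool drive_tool, never from a script. Its argument "plan" is a list of rows, each a list of 3 entries, a list of its own where there are three numbers: the shift along the tool's x, y, z in mm, then the turn about the tool's z in units of 5 degrees (1.0 is 5 degrees), then the closure, from 0 (fully open) to 1 (shut). A call has 1 to 8 rows; each row shifts and turns the commanded pose from where the row before left it, along the tool's axes as they then stand; what a row does not reach is not made up. A row lasts 1/10 s, in which the tool goes at most 50 mm and 8.59 degrees, less where a joint would pass 70% of its speed; a pose out of reach is approached as far as the arm can. A call with a gripper value outside its range is refused whole. The fingers move at their own pace and stop on an object; the grip force is fixed at half the most. Time passes only in rows, so rows that do not move let the fingers close. It gives the time, the measured TCP pose, the force, the opening and the grip force at its end, in the units of the state.
- ctrl.state(): the state, without advancing time (a new reading comes with each control period).
- ctrl.snapshot(name): name is "scene" or "side" or "wrist"; returns a dict with "image" (400x640x3 uint8, red, green, blue), "K" (3x3 intrinsics, pixels), "extrinsics" (4x4, takes a point from world to camera coordinates); the wrist camera has in their place "T_tool_cam" (4x4, takes a point from camera to tool coordinates, whose origin is the TCP and whose axes are the flange's). Camera axes: x right, y down, z forward; pixel columns grow to the right and rows downward; lengths in mm; the calibration is good to about 2 mm. The wrist camera is an equidistant fisheye: a pixel r from the principal point sees the ray r / f radians off the axis. A picture is of the moment at which its call begins: read the wrist's pose just before it. There is no depth.
- ctrl.hand_in(): hands the job in; it is judged then, once.
The state is a dict: "clock": time; "q": joint angles; "dq": joint speeds; "joint_torque": joint torques, N m; "position": TCP position; "tool_rot": TCP orientation; "ft_force": force on the tool from outside, world axes, zero at the start; "ft_torque": the same for the moment, N m; "width": finger opening in mm; "grip_force": force on a finger pad.
Only numpy, scipy, OpenCV 4.12 (cv2) and the standard library are available. Lean on these libraries where they do the work, as an engineer would, in place of code of your own. Each camera call takes 0.05 s, during which the arm holds its last target. There are 200 camera calls.

## Task

Push the slotted vent plate along the raised plywood ledge, towards the end where the open plastic tote stands, until about a third of its length sticks out past that end, roughly square with the ledge, so that the packer can take it by its edge. Only push it along the board: do not lift it or let it tip, and leave the solid square blank beside it and the other things where they are.

Things in the scene. Friction and masses are not known exactly. Their poses are not given: they have to be found in the camera images.
- ledge: Raised plywood board on two white feet, fixed to the bench: 290 mm (its x) by 340 mm (its y, the long way), no rim or fence. Origin on the bench under the board's centre; the top face is at its z = 70 mm, the two ends at its y = +170 and -170 mm. The plate is pushed along its y axis, to + or - as the tote stands.
- plate: Vent plate: loose bare aluminium, 96 mm (its x) by 120 mm (its y), 6 mm thick, 0.1 to 0.2 kg, with three through slots 8 x 80 mm along its y. Origin at the centre of its underside. Starts flat on the ledge near mid-length, its centre about 70 mm to either side of the ledge's middle line (x), turned up to 0.25 rad from the ledge's axes. Slides with ordinary friction and stays where left.
- blank: Solid square bare aluminium blank, 90 x 90 mm, 6 mm thick, no slots, loose, lying on the other half of the ledge's width. To be left alone. Origin at the centre of its underside.
- tote: Open-topped ribbed blue plastic tote, 300 mm (its x) by 212 mm (its y), 90 mm high, fixed on the bench beyond one end of the ledge, its centre about 355 mm from the ledge's centre: it marks the end to push towards. Its wall stands at least 60 mm past the ledge's end. Origin at the centre of its underside.
- meter: Closed pale benchtop power meter with a display, 240 mm (x) by 200 mm (y), 88 mm high, fixed on the bench beyond the other end of the ledge, centre about 355 mm from the ledge's centre. Origin at the centre of its underside.
- jar: Small glass jar with a steel cap, 52 mm across, 65 mm high, loose on the bench beyond the ledge's far long side. Leave it alone. Origin at the centre of its underside.
- heater: Loose heating element: black terminal block 80 x 45 x 40 mm with two dark metal loops 150 mm long, lying on the bench beyond the ledge's far long side. Leave it alone. Origin on its underside, at the block's edge where the loops leave it.
Mind the look-alikes: they are no part of the job. What is shaped like the plate but black, pink or purple is not meant.

How it is judged:
By the outcome, as a careful person would: the job done as asked, in the order asked, and still so for the second after the job is handed in, with the robot touching nothing.
It also fails if it takes over 42 s, if anything falls off the work surface, if the arm or the gripper's body presses on something with over 40 N, if the wrist force passes 120 N, or if a joint passes its speed limit or range.

## Working session

There is one attempt and no reset: what is moved stays moved. The work goes in short steps, Python scripts to look and compute and a tool call to move; the robot and the scene stay as the last step left them, time stands still between calls to the robot, and variables do not carry over. Pictures are saved under pics/ and viewed, at most 10 in all, crops included, and the job is handed in when it is done.

Besides the shell and the picture viewer there is one more tool, called after "Emit:" as name(argument=value, ...), one argument or row to a line, values as JSON. drive_tool: Moves the arm, as the interface text tells. Its arguments: {"type":"object","properties":{"plan":{"type":"array"}},"required":["plan"]}

```bash
mkdir -p pics; python3 - <<'E'
from station import ctrl
import cv2,numpy as np,json,pickle
s=ctrl.state();print(s['clock'],s['position'],s['tool_rot'],s['width'])
d={}
for n in ("scene","side","wrist"):
    r=ctrl.snapshot(n);d[n]=r;cv2.imwrite(f"pics/{n}0.png",r["image"][:,:,::-1])
    print(n,{k:np.round(v,3).tolist() for k,v in r.items() if k!="image"})
d['state']=s
pickle.dump(d,open("snap0.pkl","wb"))
E
```

```text
0.0 [171.21062044 548.23560606 230.34422786] [[-9.54489128e-01  2.98244641e-01 -7.98466000e-04]
 [ 2.98245645e-01  9.54487269e-01 -1.89456936e-03]
 [ 1.97080473e-04 -2.04648486e-03 -9.99997887e-01]] 85.32952411115804
scene {'K': [[421.269, 0.0, 326.288], [0.0, 421.269, 197.133], [0.0, 0.0, 1.0]], 'extrinsics': [[0.211, 0.977, -0.018, -84.536], [0.762, -0.176, -0.623, -346.483], [-0.612, 0.117, -0.782, 1578.182], [0.0, 0.0, 0.0, 1.0]]}
side {'K': [[454.298, 0.0, 323.379], [0.0, 454.298, 200.246], [0.0, 0.0, 1.0]], 'extrinsics': [[0.98, -0.196, -0.02, -496.378], [-0.122, -0.525, -0.843, 99.179], [0.155, 0.829, -0.538, 1332.672], [0.0, 0.0, 0.0, 1.0]]}
wrist {'K': [[309.707, 0.0, 320.554], [0.0, 309.707, 197.492], [0.0, 0.0, 1.0]], 'T_tool_cam': [[0.001, -0.962, -0.274, 68.707], [1.0, 0.001, -0.001, 0.332], [0.001, -0.274, 0.962, -142.158], [0.0, 0.0, 0.0, 1.0]]}
```

```bash
ls; sleep 0
```

```text
pics
snap0.pkl
```

View pics/scene0.png

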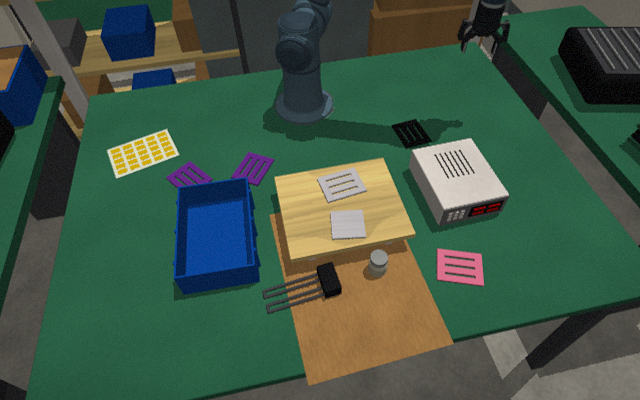

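View pics/side0.png

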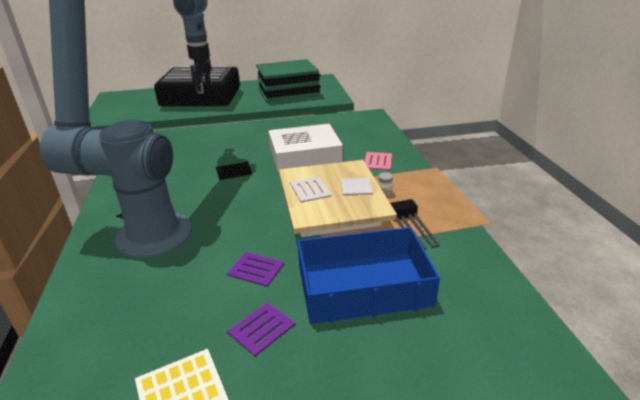

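The scene view shows the plate at about (342,184), the blank at (348,224), and the ledge corners near (275,177), (383,159), (413,234) and (288,255). The tote is on the left (-y) and the meter on the right. I'll enlarge crops of both views.

```bash
python3 - <<'E'
import cv2
a=cv2.imread("pics/scene0.png")[150:265,265:425];cv2.imwrite("pics/c1.png",cv2.resize(a,None,fx=5,fy=5,interpolation=cv2.INTER_CUBIC))
a=cv2.imread("pics/side0.png")[155:245,275:405];cv2.imwrite("pics/c2.png",cv2.resize(a,None,fx=6,fy=6,interpolation=cv2.INTER_CUBIC))
E
```

```text
(no output)
```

View pics/c1.png

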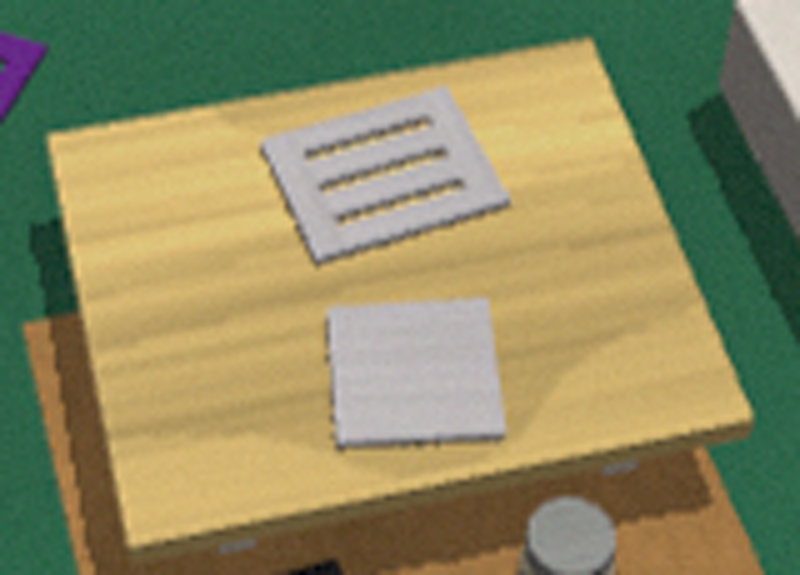

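View pics/c2.png

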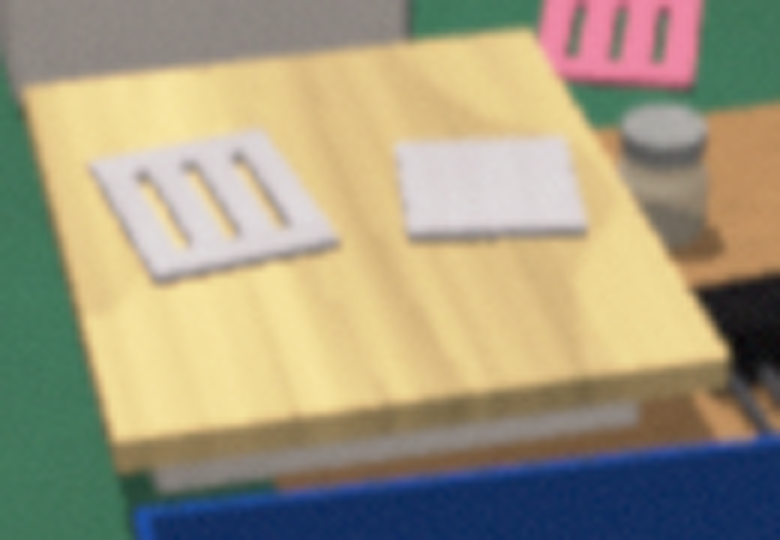

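```bash
cat > h.py <<'E'
import numpy as np,pickle,cv2
d=pickle.load(open("snap0.pkl","rb"))
P={n:d[n]["K"]@np.array(d[n]["extrinsics"])[:3] for n in("scene","side")}
def tri(a,b):
    X=cv2.triangulatePoints(P["scene"],P["side"],np.array(a,float).T,np.array(b,float).T);return (X[:3]/X[3]).T
def plane(n,uv,z):
    M=P[n];out=[]
    for u in uv:
        H=np.c_[M[:,0],M[:,1],M[:,2]*z+M[:,3]];p=np.linalg.solve(H,[*u,1]);out.append(p[:2]/p[2])
    return np.array(out)
E
python3 - <<'E'
from h import *
np.set_printoptions(precision=1,suppress=True)
c1=lambda l:np.array(l)/5+[265-.4,150-.4]
c2=lambda l:np.array(l)/6+[275-.4,155-.4]
for n,a,b,z in [("ledge",[(48,133),(593,38),(752,420),(132,548)],[(115,442),(25,88),(533,30),(728,353)],70),
 ("plate",[(262,146),(447,88),(510,203),(318,262)],[(158,278),(92,162),(260,130),(340,240)],76),
 ("blank",[(328,310),(488,298),(503,437),(338,445)],[(410,238),(398,142),(572,138),(586,232)],76)]:
    print(n);X=tri(c1(a),c2(b));print(X)
    for q in (X[:,:2],plane("scene",c1(a),z),plane("side",c2(b),z)):
        e=q-np.roll(q,-1,0);y=(q[1]+q[2]-q[0]-q[3])/2
        print(q.mean(0),"sides",np.linalg.norm(e,axis=1),"yaxis angle",np.degrees(np.arctan2(-y[0],y[1])), np.degrees(np.arctan2(*( (q[2]+q[3]-q[0]-q[1])[::-1]))))
E
```

```text
ledge
[[ 394.1 -157.5   69.8]
 [ 392.7  183.2   69.7]
 [ 683.3  182.8   70.5]
 [ 685.3 -152.9   69.6]]
[538.8  13.9] sides [340.7 290.6 335.7 291.2] yaxis angle 0.2878550017802186 0.4199641706771267
[538.3  14.3] sides [340.7 290.3 336.9 293.1] yaxis angle 0.44215408892983044 0.35461892013274365
[539.   13.1] sides [340.1 290.7 335.5 290.3] yaxis angle 0.21130113705610115 0.7553624969929067
plate
[[434.3 -33.8  73.2]
 [417.1  83.5  75.3]
 [510.   97.5  73.8]
 [528.  -20.4  73.9]]
[472.3  31.7] sides [118.6  93.9 119.3  94.6] yaxis angle 8.487249948244576 8.387135237385928
[474.3  31.1] sides [119.9  96.2 118.5  93.4] yaxis angle 9.037837875158095 8.047460253791792
[471.7  28.9] sides [120.1  92.7 119.3  94.8] yaxis angle 8.25478995724197 8.357422814852525
blank
[[562.4 -22.6  72.4]
 [577.   65.5  76.4]
 [667.3  49.2  76. ]
 [649.9 -36.4  71.7]]
[614.2  13.9] sides [89.4 91.7 87.4 88.5] yaxis angle -10.43076212291154 -9.617881538576915
[614.7  14.1] sides [89.5 92.2 87.6 89.1] yaxis angle -8.571818044236567 -9.69556853849749
[613.6  10.3] sides [96.  91.6 94.2 87.7] yaxis angle -10.793738766221608 -10.02800857714287
```

The triangulation agrees with the given sizes:

- **Ledge:** top at z≈70, centre (539,14), angle about 0.3°. The tote end is at y≈-156.
- **Plate:** centre (472.5,31), turned about +8.5°.
- **Target:** plate centre at y≈-136, so its rear edge ends at y≈-76.

I'll push from the rear edge with the two half-open fingers set along world x, which also squares the plate. First I turn the tool about +72.7°.

Emit:
drive_tool(
  plan=[
    [[0,0,0],1.7,0.4],
    [[0,0,0],1.7,0.4],
    [[0,0,0],1.7,0.4],
    [[0,0,0],1.7,0.4],
    [[0,0,0],1.7,0.4],
    [[0,0,0],1.7,0.4],
    [[0,0,0],1.7,0.4],
    [[0,0,0],1.7,0.4],
  ],
)

```text
clock: 0.95
position: [171.3, 548.6, 230.9]
tool_rot: [[-0.075, 0.997, -0.0], [0.997, 0.075, -0.001], [-0.001, -0.0, -1.0]]
ft_force: [-0.2, -0.3, -0.2]
width: 51.4
grip_force: 0.0
```

Emit:
drive_tool(
  plan=[
    [[0,0,0],0.93,0.4],
    [[0,0,0],0,0.4],
    [[0,0,0],0,0.4],
  ],
)

```text
clock: 1.25
position: [171.4, 548.7, 231.1]
tool_rot: [[-0.002, 1.0, -0.0], [1.0, 0.002, -0.0], [-0.0, -0.0, -1.0]]
ft_force: [0.3, 0.5, -0.8]
width: 51.1
grip_force: 0.0
```

Emit:
drive_tool(
  plan=[
    [[-30,22,0],0,0.4],
    [[-30,22,0],0,0.4],
    [[-30,22,0],0,0.4],
    [[-30,22,0],0,0.4],
    [[-30,22,0],0,0.4],
    [[-30,22,0],0,0.4],
    [[-30,22,0],0,0.4],
    [[-30,22,0],0,0.4],
  ],
)

```text
clock: 2.05
position: [348.1, 307.6, 231.4]
tool_rot: [[-0.002, 1.0, 0.0], [1.0, 0.002, 0.0], [0.0, 0.0, -1.0]]
ft_force: [-0.4, 0.5, -0.6]
width: 51.6
grip_force: 0.0
```

Emit:
drive_tool(
  plan=[
    [[-30,22,0],0,0.4],
    [[-30,22,0],0,0.4],
    [[-30,22,0],0,0.4],
    [[-30,22,0],0,0.4],
    [[-30,22,0],0,0.4],
    [[-27,15,0],0,0.4],
    [[0,0,0],0,0.4],
    [[0,0,0],0,0.4],
  ],
)

```text
clock: 2.85
position: [472.4, 131.6, 231.2]
tool_rot: [[0.001, 1.0, -0.001], [1.0, -0.001, 0.001], [0.001, -0.001, -1.0]]
ft_force: [-0.1, 0.2, 0.1]
width: 51.3
grip_force: 0.0
```

Emit:
drive_tool(
  plan=[
    [[0,0,40],0,0.4],
    [[0,0,40],0,0.4],
    [[0,0,40],0,0.4],
    [[0,0,26],0,0.4],
    [[0,0,0],0,0.4],
    [[0,0,0],0,0.4],
  ],
)

```text
clock: 3.45
position: [471.8, 132.7, 85.7]
tool_rot: [[-0.002, 1.0, -0.001], [1.0, 0.002, 0.0], [0.0, -0.001, -1.0]]
ft_force: [0.4, -0.2, 0.5]
width: 51.2
grip_force: 0.0
```

```bash
python3 - <<'E'
from station import ctrl
import cv2
s=ctrl.snapshot("side")["image"][130:240,265:405,::-1];w=ctrl.snapshot("wrist")["image"][:,:,::-1]
s=cv2.resize(s,(509,400),interpolation=cv2.INTER_CUBIC);w=w[100:,170:470]
cv2.imwrite("pics/d1.png",cv2.hconcat([s,cv2.resize(w,(291,400))if 0 else cv2.resize(w,(290,290)).copy()]) if 0 else cv2.hconcat([s[:300],w]) if w.shape[0]==300 else s)
E
```

```text
(no output)
```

View pics/d1.png

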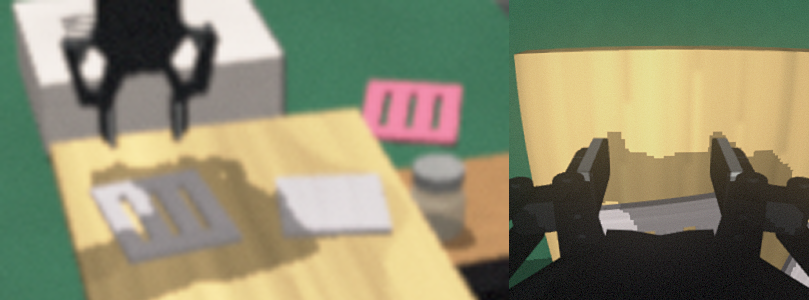

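Both fingers are behind the plate's rear edge and clear of it, with the plate seen between them in the wrist view. Next I descend slowly to feel for the board.

Emit:
drive_tool(
  plan=[
    [[0,0,5],0,0.4],
    [[0,0,5],0,0.4],
    [[0,0,2],0,0.4],
    [[0,0,0],0,0.4],
    [[0,0,0],0,0.4],
  ],
)

```text
clock: 4.05
position: [472.4, 131.8, 73.3]
tool_rot: [[0.0, 1.0, -0.0], [1.0, -0.0, 0.0], [0.0, -0.0, -1.0]]
ft_force: [-0.4, -0.1, -0.0]
width: 51.5
grip_force: 0.0
```

Emit:
drive_tool(
  plan=[
    [[0,0,1],0,0.4],
    [[0,0,1],0,0.4],
    [[0,0,0],0,0.4],
  ],
)

```text
clock: 4.35
position: [472.4, 131.9, 71.2]
tool_rot: [[-0.0, 1.0, -0.0], [1.0, 0.0, 0.0], [0.0, -0.0, -1.0]]
ft_force: [0.2, -0.2, -0.5]
width: 51.8
grip_force: 0.0
```

Emit:
drive_tool(
  plan=[
    [[0,0,1],0,0.4],
    [[0,0,1],0,0.4],
    [[0,0,0],0,0.4],
  ],
)

```text
clock: 4.65
position: [472.3, 131.9, 69.2]
tool_rot: [[-0.0, 1.0, -0.0], [1.0, 0.0, 0.0], [0.0, -0.0, -1.0]]
ft_force: [-0.3, 0.1, 0.3]
width: 51.0
grip_force: 0.0
```

No contact at 69, which fits: part-open fingertips stand back from the TCP. I'll continue down 1 mm at a time.

Emit:
drive_tool(
  plan=[
    [[0,0,1],0,0.4],
    [[0,0,0],0,0.4],
  ],
)

```text
clock: 4.85
position: [472.3, 131.9, 68.2]
tool_rot: [[-0.0, 1.0, -0.0], [1.0, 0.0, 0.0], [0.0, -0.0, -1.0]]
ft_force: [0.4, 0.6, 0.2]
width: 51.4
grip_force: 0.0
```

Emit:
drive_tool(
  plan=[
    [[0,0,1],0,0.4],
    [[0,0,0],0,0.4],
  ],
)

```text
clock: 5.05
position: [472.4, 131.9, 67.2]
tool_rot: [[-0.0, 1.0, -0.0], [1.0, 0.0, 0.0], [0.0, -0.0, -1.0]]
ft_force: [-0.7, -0.3, 0.1]
width: 51.4
grip_force: 0.0
```

Emit:
drive_tool(
  plan=[
    [[0,0,1],0,0.4],
    [[0,0,0],0,0.4],
  ],
)

```text
clock: 5.25
position: [472.6, 131.9, 66.8]
tool_rot: [[-0.0, 1.0, 0.0], [1.0, 0.0, 0.0], [0.0, 0.0, -1.0]]
ft_force: [-1.0, -0.7, 4.2]
width: 51.2
grip_force: 2.2
```

The board is felt at TCP z≈66.9. I'll rise 2.5 mm, then push.

Emit:
drive_tool(
  plan=[
    [[0,0,-2.5],0,0.4],
    [[-5,0,0],0,0.4],
    [[-5,0,0],0,0.4],
    [[-5,0,0],0,0.4],
    [[-4,0,0],0,0.4],
    [[-4,0,0],0,0.4],
    [[-4,0,0],0,0.4],
    [[-4,0,0],0,0.4],
  ],
)

```text
clock: 6.05
position: [472.6, 100.7, 68.8]
tool_rot: [[-0.0, 1.0, 0.0], [1.0, 0.0, 0.0], [0.0, 0.0, -1.0]]
ft_force: [-0.8, 0.8, -0.2]
width: 51.0
grip_force: 0.3
```

Emit:
drive_tool(
  plan=[
    [[-4,0,0],0,0.4],
    [[-4,0,0],0,0.4],
    [[-4,0,0],0,0.4],
    [[-4,0,0],0,0.4],
    [[-4,0,0],0,0.4],
    [[-4,0,0],0,0.4],
    [[-4,0,0],0,0.4],
    [[-4,0,0],0,0.4],
  ],
)

```text
clock: 6.85
position: [472.4, 68.6, 68.8]
tool_rot: [[0.0, 1.0, -0.0], [1.0, -0.0, 0.0], [0.0, -0.0, -1.0]]
ft_force: [-0.6, 1.6, 0.5]
width: 50.8
grip_force: 0.4
```

```bash
python3 - <<'E'
from station import ctrl
import cv2
s=ctrl.snapshot("side")["image"][130:240,265:405,::-1];w=ctrl.snapshot("scene")["image"][150:265,265:425,::-1]
s=cv2.resize(s,(382,300),interpolation=cv2.INTER_CUBIC);w=cv2.resize(w,(417,300),interpolation=cv2.INTER_CUBIC)
cv2.imwrite("pics/d2.png",cv2.hconcat([s,w]))
E
```

```text
(no output)
```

View pics/d2.png

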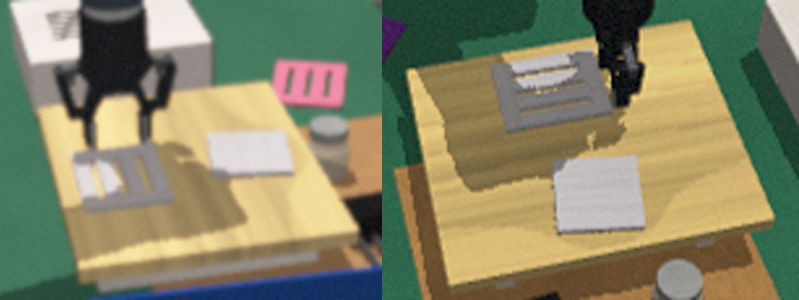

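The plate has squared up against both fingers, and the blank has not moved. I'll push on to TCP y≈-59 and then measure.

Emit:
drive_tool(
  plan=[
    [[-5,0,0],0,0.4],
    [[-5,0,0],0,0.4],
    [[-5,0,0],0,0.4],
    [[-5,0,0],0,0.4],
    [[-5,0,0],0,0.4],
    [[-5,0,0],0,0.4],
    [[-5,0,0],0,0.4],
    [[-5,0,0],0,0.4],
  ],
)

```text
clock: 7.75
position: [472.5, 28.5, 68.8]
tool_rot: [[0.0, 1.0, 0.0], [1.0, -0.0, 0.0], [0.0, 0.0, -1.0]]
ft_force: [0.0, 0.6, 0.4]
width: 51.2
grip_force: 0.5
```

Emit:
drive_tool(
  plan=[
    [[-5,0,0],0,0.4],
    [[-5,0,0],0,0.4],
    [[-5,0,0],0,0.4],
    [[-5,0,0],0,0.4],
    [[-5,0,0],0,0.4],
    [[-5,0,0],0,0.4],
    [[-5,0,0],0,0.4],
    [[-5,0,0],0,0.4],
  ],
)

```text
clock: 8.55
position: [472.4, -11.5, 68.8]
tool_rot: [[-0.0, 1.0, -0.0], [1.0, 0.0, 0.0], [0.0, -0.0, -1.0]]
ft_force: [0.1, 1.6, 1.5]
width: 51.6
grip_force: 0.5
```

Emit:
drive_tool(
  plan=[
    [[-5,0,0],0,0.4],
    [[-5,0,0],0,0.4],
    [[-5,0,0],0,0.4],
    [[-5,0,0],0,0.4],
    [[-5,0,0],0,0.4],
    [[-5,0,0],0,0.4],
    [[-4,0,0],0,0.4],
    [[-4,0,0],0,0.4],
  ],
)

```text
clock: 9.35
position: [472.5, -49.5, 68.8]
tool_rot: [[0.0, 1.0, 0.0], [1.0, -0.0, 0.0], [0.0, 0.0, -1.0]]
ft_force: [0.7, 0.9, 0.1]
width: 51.5
grip_force: 0.5
```

Emit:
drive_tool(
  plan=[
    [[-3,0,0],0,0.4],
    [[-3,0,0],0,0.4],
    [[-2,0,0],0,0.4],
    [[-1,0,0],0,0.4],
    [[0,0,0],0,0.4],
  ],
)

```text
clock: 9.85
position: [472.5, -58.3, 68.8]
tool_rot: [[0.0, 1.0, 0.0], [1.0, -0.0, -0.0], [-0.0, 0.0, -1.0]]
ft_force: [0.7, 0.0, -0.1]
width: 51.4
grip_force: 0.1
```

```bash
python3 - <<'E'
from station import ctrl
import cv2
s=ctrl.snapshot("side")["image"][165:235,275:375,::-1];w=ctrl.snapshot("scene")["image"][145:245,260:350,::-1]
s=cv2.resize(s,None,fx=4,fy=4,interpolation=cv2.INTER_CUBIC);w=cv2.resize(w,None,fx=4,fy=4,interpolation=cv2.INTER_CUBIC)
s=cv2.copyMakeBorder(s,0,120,0,0,cv2.BORDER_CONSTANT)
cv2.imwrite("pics/d3.png",cv2.hconcat([s,w]))
E
```

```text
(no output)
```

View pics/d3.png

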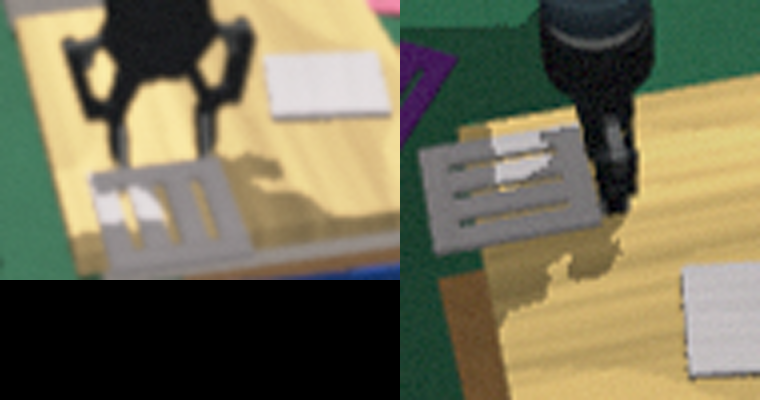

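```bash
python3 - <<'E'
from h import *
np.set_printoptions(precision=1,suppress=True)
a=np.array([(18,151),(35,254),(205,217),(177,128)])/4+[259.6,144.6]
b=np.array([(105,280),(253,255),(215,157),(92,175)])/4+[274.6,164.6]
print(tri(a,b));print(plane("scene",a,76));print(plane("side",b,76))
E
```

```text
[[ 409.1 -189.5   68.7]
 [ 509.8 -189.1   72.2]
 [ 508.1  -67.2   74.7]
 [ 418.4  -70.9   74. ]]
[[ 415.7 -189.4]
 [ 513.3 -189.2]
 [ 507.7  -66.6]
 [ 420.1  -71. ]]
[[ 407.8 -199.2]
 [ 508.4 -193.7]
 [ 508.3  -70.8]
 [ 418.1  -74. ]]
```

The front edge is at y≈-189.5, so the overhang is about 34 mm and square. I'll push 6 mm more, back off, and rise.

Emit:
drive_tool(
  plan=[
    [[-2,0,0],0,0.4],
    [[-2,0,0],0,0.4],
    [[-1,0,0],0,0.4],
    [[-1,0,0],0,0.4],
    [[0,0,0],0,0.4],
    [[0,0,0],0,0.4],
  ],
)

```text
clock: 10.55
position: [472.5, -64.3, 68.8]
tool_rot: [[0.0, 1.0, -0.0], [1.0, -0.0, -0.0], [-0.0, -0.0, -1.0]]
ft_force: [0.4, 0.3, 0.0]
width: 51.1
grip_force: 0.1
```

Emit:
drive_tool(
  plan=[
    [[5,0,0],0,0.4],
    [[10,0,0],0,0.4],
    [[15,0,0],0,0.4],
    [[15,0,-20],0,0.4],
    [[15,0,-40],0,0.4],
    [[15,0,-40],0,0.4],
    [[40,0,-20],0,0.4],
    [[40,0,0],0,0.4],
  ],
)

```text
clock: 11.35
position: [474.9, 92.5, 192.7]
tool_rot: [[0.001, 1.0, 0.008], [1.0, -0.001, 0.001], [0.001, 0.008, -1.0]]
ft_force: [0.8, -0.0, -0.7]
width: 51.1
grip_force: 0.0
```

Emit:
drive_tool(
  plan=[
    [[40,0,0],0,0.4],
    [[40,0,0],0,0.4],
    [[40,0,0],0,0.4],
    [[0,0,0],0,0.4],
    [[0,0,0],0,0.4],
  ],
)

```text
clock: 11.85
position: [471.8, 211.9, 188.6]
tool_rot: [[-0.003, 1.0, -0.0], [1.0, 0.003, -0.001], [-0.001, -0.0, -1.0]]
ft_force: [0.6, 0.2, -0.2]
width: 51.2
grip_force: 0.0
```

```bash
python3 - <<'E'
from station import ctrl
import cv2
s=ctrl.snapshot("side")["image"][155:245,275:370,::-1];w=ctrl.snapshot("scene")["image"][145:265,260:365,::-1]
s=cv2.resize(s,None,fx=4,fy=4,interpolation=cv2.INTER_CUBIC);w=cv2.resize(w,None,fx=4,fy=4,interpolation=cv2.INTER_CUBIC)
s=cv2.copyMakeBorder(s,0,120,0,0,cv2.BORDER_CONSTANT)
cv2.imwrite("pics/d4.png",cv2.hconcat([s,w]))
E
```

```text
(no output)
```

View pics/d4.png

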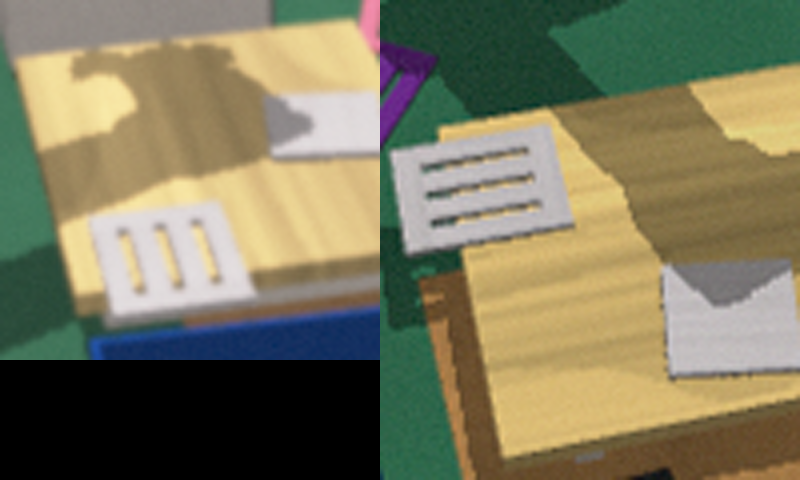

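The plate lies flat, square and overhanging, with all four corners visible. A last check measurement, handing in only if it passes.

```bash
python3 - <<'E'
from h import *
np.set_printoptions(precision=1,suppress=True)
a=np.array([(10,150),(27,254),(195,226),(169,124)])/4+[259.6,144.6]
b=np.array([(108,318),(257,293),(217,200),(90,217)])/4+[274.6,154.6]
X=tri(a,b);print(X,X.mean(0));print(plane("scene",np.array([(59,127),(123,460)])/4+[259.6,144.6],70))
over=-156-(X[:,1].mean()-60);print("overhang",over)
if 34<over<46:
    from station import ctrl
    print(ctrl.hand_in())
E
```

```text
[[ 410.7 -194.9   73.7]
 [ 511.7 -194.2   76.9]
 [ 510.3  -73.8   73.8]
 [ 415.9  -76.5   76.6]] [ 462.2 -134.8   75.2]
[[ 393.8 -156.6]
 [ 686.9 -155.1]]
overhang 38.83324994188763
the job is handed in; nothing more can be done
None
```

The vent plate now sticks out about 39 mm (a third of its 120 mm length) past the tote end of the ledge, flat and square to about 1°; the blank was not touched, and I handed the job in at about 12 s.

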